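# Fit the spindle of a solder-reel stand

## Robot

A 6-joint arm with a two-finger parallel gripper is mounted at the origin on the work surface. World frame = base frame: x ahead of the robot, y to its left, z up, the work surface at z = 0. Lengths are in m, angles in rad, forces in N, time in s.
With the tool pointing down it reaches from about 0.4 to 0.925 m from the base axis. Payload 12.5 kg.
Tool frame: the origin (TCP) lies at the very end of the fingers, on their centre line; the grasp point (between the pads) lies 19 mm behind it; z points along the fingers, y is the line along which they close (so a half turn about z gives the same grasp; the last joint's range is limited). The gripper opens to 95 mm and grips with 3 to 60 N. Pads are 20 mm wide; open, the fingers measure 119 mm over their backs; the gripper's body (75 mm by 180 mm) begins 59 mm behind the grasp point.
Start: joints at [-1.265, 0.491, 1.559, -0, 1.092, -0.106], TCP at [0.25, -0.573, 0.215] pointing down, gripper open.
Joint ranges: [-3.1, 3.1], [-0.84, 2.19], [0.05, 2.79], [-1.13, 4.28], [0.06, 2.93], [-2.69, 2.69]. Speed limits (rad/s): [2.22, 2.22, 2.79, 3.14, 3.14, 3.14].

## Interface

Orientations are given as a 3x3 rotation matrix whose columns are the frame's x, y, z axes.
In Python, from workcell import arm gives the robot as it stands.
- The arm moves only by the tool servo_tool, never from a script. Its argument "deltas" is a list of rows, each a list of 5 numbers: the closure, from -1 (fully open) to 1 (shut), so that 0 is half open, then the shift along the tool's x, y, z in mm, then the turn about the tool's z in rad. In form: [[grip, dx, dy, dz, roll], ...]. A call has 1 to 8 rows; each row shifts and turns the commanded pose from where the row before left it, along the tool's axes as they then stand; what a row does not reach is not made up. A row lasts 1/12 s, in which the tool goes at most 41.7 mm and 7.16 degrees, less where a joint would pass 70% of its speed; a pose out of reach is approached as far as the arm can. A call with a gripper value outside its range is refused whole. The fingers move at their own pace and stop on an object; the grip force is fixed at half the most. Time passes only in rows, so rows that do not move let the fingers close. It gives the time, the measured TCP pose, the force, the opening and the grip force at its end, in the units of the state.
- arm.get_obs(): the state, without advancing time (a new reading comes with each control period).
- arm.grab_frame(name): name is "side" or "top" or "wrist"; returns the picture (384x512x3 uint8, blue, green, red); there is no depth.
- arm.camera_info(name): a dict with "fx", "fy", "cx", "cy" (pixels), "R" (3x3) and "t" (3): a world point X has camera coordinates R X + t; the wrist camera has in their place "tool_from_camera" (4x4, takes a point from camera to tool coordinates, whose origin is the TCP and whose axes are the flange's). Camera axes: x right, y down, z forward; pixel columns grow to the right and rows downward; lengths in m; the calibration is good to about 2 mm. The wrist camera is an equidistant fisheye: a pixel r from the principal point sees the ray r / f radians off the axis. A picture is of the moment at which its call begins: read the wrist's pose just before it. camera_info takes no time and is no camera call.
- arm.job_done(): hands the job in; it is judged then, once.
The state is a dict: "t": time; "qpos": joint angles; "dq": joint speeds; "joint_torque": joint torques, N m; "position": TCP position; "ee_rot": TCP orientation; "ft_force": force on the tool from outside, world axes, zero at the start; "torque": the same for the moment, N m; "width": finger opening in m; "gripper_force": force on a finger pad.
Only numpy, scipy, OpenCV 4.12 (cv2) and the standard library are available. Lean on these libraries where they do the work, as an engineer would, in place of code of your own. Each camera call takes 0.05 s, during which the arm holds its last target. There are 200 camera calls.

## Task

Put the solder reel on its stand: push the reel along the runway, without lifting it, until it drops into the cradle between the two cheeks, then take the thin spindle from its rest and thread it from the collar side through the collar cheek, the reel and the far cheek until its head is flush against the collar. The thick spindle does not fit: leave it and the other things on the bench where they are.

Things in the scene. Friction and masses are not known exactly. Their poses are not given: they have to be found in the camera images.
- stand: Reel stand fixed to the bench. Origin: on the bench under the middle of the bearing axis; x along the runway towards the cradle, y along the bearing axis from collar side to far side. Grey base x -150 to +35, y +-48, 8 mm high. Two upright cheeks, x -27 to +27, 8 mm thick, inner faces at y=-30 and +30, top z=62, each with a 14 mm hole along y at x=0, z=37 mm.
- stand_runway (a point): Open end of the runway (stand x=-150, z=12 mm). The runway is a level strip, top z=12, from x=-150 to -15.5, 60 mm wide between rails 4 mm thick, top z=20 (x=-150 to -27), with a lip at its end (top z=18).
- stand_cradle (a point): Middle of the bearing axis (stand x=0, y=0, z=37 mm). Below it the runway steps down 4 mm to the cradle floor (z=8) from x=-15.5 to the back stop at x=+29.8 (6 mm thick, top z=44). A reel pushed along the runway until it meets the back stop drops in by itself; its bore is then in line with the holes.
- stand_entry (a point): Centre of the outer face of the collar, where the spindle goes in (stand y=-42, z=37 mm). The collar is a ring 26 mm outside, 16 mm inside, 4 mm thick round the hole on the outer face of the -y cheek; the other cheek has none.
- stand_exit (a point): Centre of the hole on the outer face of the far cheek (stand frame: y=+38 mm, z=37 mm).
- reel: Full solder reel, 58 mm diameter, 54 mm wide, grey flanges, 16 mm bore along its own y axis, 0.25 to 0.42 kg. Origin: its centre. It stands on the runway 50 to 100 mm short of the cradle, axis along the stand's y, centre 41 mm above the bench; smooth, rolls or slides at a push under 4 N. In the cradle its centre is at stand x=0, z=37 mm.
- spindle: Thin spindle: steel shaft 10 mm thick, 150 mm long, last 10 mm tapered to a 5 mm tip; disc head 24 mm in diameter, 6 mm thick at the other end; 0.09 to 0.14 kg. Origin: mid-shaft on the axis; own x from head to tip. Lies loose and level, axis 35 mm above the bench, in the two V notches of a rest, tip towards the robot's left (+y), turned up to 0.3 rad.
- spindle_tip (a point): Centre of the pointed end of the thin spindle.
- spindle_seat (a point): On the spindle axis at the underside of the head, the face that comes to lie on the collar.
- thick_spindle: A like spindle of the same length and head, but 18 mm thick: too thick for the holes. Origin and axes as for the thin one; it lies in the other, equal rest, axis 41 mm above the bench. Which of the two lies nearer the robot varies. Leave it.
- rest_a: Black rest of the thin spindle, fixed: base 146 x 34 x 6 mm; origin under its centre, x along the spindle towards its tip. Its two V notches are 5 mm thick plates at x=-66 and x=+64 mm, arms reaching 48 mm up and 22 mm to each side; the shaft is free between them.
- rest_a_mid (a point): Middle of the line of the notches' lowest points on the thin spindle's rest, 28 mm above the bench; the spindle's origin lies 7 mm above it, within 3 mm lengthwise.
- rest_b: Black rest of the thick spindle, fixed, same size and axes as the other.
- flux_bottle: Small bottle, 36 mm diameter, 75 mm tall; origin under its centre. Leave it.
- tip_tin: Round tin, 42 mm diameter, 40 mm tall; origin under its centre. Leave it.
- screwdriver: Screwdriver lying on the bench; leave it.
- multimeter: Hand-held multimeter lying face up, 145 x 76 x 40 mm; origin under its centre. Leave it.
- mug: White mug, 76 mm diameter, 90 mm tall; origin under its centre. Leave it.
- pliers: Pliers lying on the bench, about 145 mm long, 14 mm high; leave them.
- spare_reel: Another reel lying on its side, 58 mm diameter, 54 mm tall; origin under its centre. Leave it.
- board: Circuit board lying flat, 85 x 60 x 6 mm; origin under its centre. Leave it.
Things that resemble listed ones, but are neither listed nor needed, are in the scene too. Leave any blue or orange look-alike of the reel alone.

How it is judged:
On the way, in this order (a step that is already met when the one before it is completed fails the run):
1. the reel stands in the cradle, its bore in line with the holes (x of reel in the frame of stand between -0.006 and 0.006 m and z of reel in the frame of stand below 0.0395 m), for 0.2 s.
2. the thin spindle has passed the collar cheek and the reel, and its tip shows beyond the far cheek (all of step 1 and x of spindle_tip in the frame of stand between -0.006 and 0.006 m and z of spindle_tip in the frame of stand between 0.031 and 0.043 m and y of spindle_tip in the frame of stand above 0.039 m), for 0.1 s.
At the end, for the whole second after the job is handed in: Reel down in the cradle, within 6 mm of the bearing axis; thin spindle through collar cheek, reel and far cheek from the collar side, within 6 mm and 0.08 rad of the bearing axis, underside of its head within 4 mm of the collar; both at rest (all of step 1 and x of spindle_tip in the frame of stand between -0.006 and 0.006 m and z of spindle_tip in the frame of stand between 0.031 and 0.043 m and y of spindle_seat in the frame of stand between -0.046 and -0.038 m and x of spindle_seat in the frame of stand between -0.006 and 0.006 m and angle between the x axis of spindle and the y axis of stand, either way round below 0.08 rad and linear speed of each of spindle, reel below 0.02 m/s); the robot touches nothing.
It fails at once if the reel is lifted (its centre more than 60 mm above the bench) (height (world z) of reel above 0.06 m).
It fails at once if the thick spindle is moved by more than 15 mm (distance of thick_spindle from where it was at the start of the episode above 0.015 m).
It fails at once if another thing on the bench is moved by more than 20 mm (distance of any of flux_bottle, tip_tin, screwdriver, multimeter, mug, pliers, spare_reel, board from where it was at the start of the episode above 0.02 m).
It also fails if it takes over 67 s, if anything falls off the work surface, if the arm or the gripper's body presses on something with over 40 N, if the wrist force passes 120 N, or if a joint passes its speed limit or range.

## Working session

There is one attempt and no reset: what is moved stays moved. The work goes in short steps, Python scripts to look and compute and a tool call to move; the robot and the scene stay as the last step left them, time stands still between calls to the robot, and variables do not carry over. Pictures are saved under pics/ and viewed, at most 11 in all, crops included, and the job is handed in when it is done.

Besides the shell and the picture viewer there is one more tool, called after "Request:" as name(argument=value, ...), one argument or row to a line, values as JSON. servo_tool: Moves the arm, as the interface text tells. Its arguments: {"type":"object","properties":{"deltas":{"type":"array"}},"required":["deltas"]}

```bash
mkdir -p pics; ls; python3 - <<'E'
from workcell import arm
import cv2,numpy as np
np.set_printoptions(precision=4,suppress=True)
o=arm.get_obs();print(o['t'],o['position'],o['ee_rot'],o['width'])
for n in("top","side","wrist"):
    cv2.imwrite(f"pics/{n}0.png",arm.grab_frame(n));print(n,arm.camera_info(n))
E
```

```text
pics
0.0 [ 0.2501 -0.5725  0.2141] [[ 0.9164  0.4002 -0.0003]
 [ 0.4002 -0.9164  0.0011]
 [ 0.0001 -0.0012 -1.    ]] 0.09537007600270704
top {'fx': 410.05051104207615, 'fy': 410.05051104207615, 'cx': 259.67665849561325, 'cy': 184.27536577542102, 'R': array([[-0.0122, -0.9995,  0.0289],
       [-0.9982,  0.0105, -0.0587],
       [ 0.0583, -0.0295, -0.9979]]), 't': array([-0.032 ,  0.5834,  1.1712])}
side {'fx': 458.73178089932924, 'fy': 458.73178089932924, 'cx': 257.19102365187354, 'cy': 197.21601822919385, 'R': array([[-0.8453, -0.5341,  0.0097],
       [-0.418 ,  0.65  , -0.6346],
       [ 0.3326, -0.5406, -0.7728]]), 't': array([0.4722, 0.283 , 1.082 ])}
wrist {'fx': 297.3186396354542, 'fy': 297.3186396354542, 'cx': 255.24378724401143, 'cy': 191.27577750562466, 'tool_from_camera': array([[-0.0003, -0.9697, -0.2444,  0.0681],
       [ 1.    , -0.0001, -0.0008, -0.0003],
       [ 0.0008, -0.2444,  0.9697, -0.1702],
       [ 0.    ,  0.    ,  0.    ,  1.    ]])}
```

View pics/top0.png

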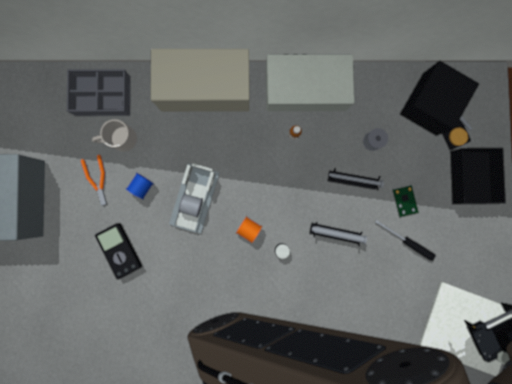

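View pics/side0.png

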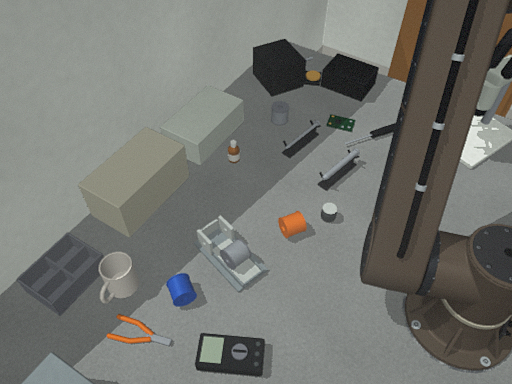

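The spindle candidates in the top image are at (354,179), which looks thin, and (337,233), which looks thick. For the reel, the candidates are the grey one on the stand at (190,205), orange at (250,230), blue at (140,185) and the spare at (375,139). By the description I want the grey reel at (190,205) and the spindle at (354,179), so I'll check both in a close crop.

```bash
python3 - <<'E'
import cv2,numpy as np
im=cv2.imread("pics/top0.png")
a=cv2.resize(im[150:250,150:230],None,fx=5,fy=5,interpolation=cv2.INTER_CUBIC)
b=cv2.resize(im[155:255,300:390],None,fx=4,fy=5,interpolation=cv2.INTER_CUBIC)
cv2.imwrite("pics/crop1.png",np.hstack([a,b]))
E
```

```text
(no output)
```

View pics/crop1.png

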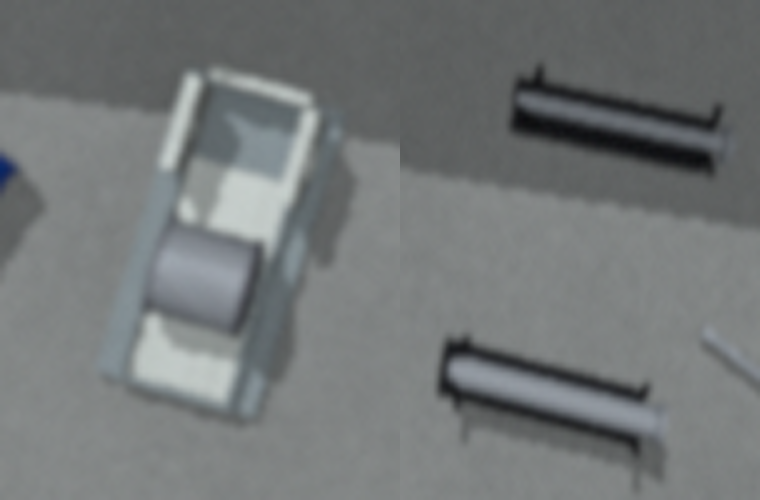

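The crop confirms both. The far rest, top px (329,175)–(380,184), holds the thin shaft, and the near one holds the thick. The grey reel is on the runway, with its cheeks towards the top of the image and the collar on the right side, around px (215,176).

```bash
cat > h.py <<'E'
import numpy as np,cv2
from scipy.optimize import least_squares
from workcell import arm
np.set_printoptions(precision=4,suppress=True)
def proj(n,X,obs=None):
    X=np.atleast_2d(X);c=arm.camera_info(n)
    if n!="wrist":
        p=X@c["R"].T+c["t"];return np.c_[c["fx"]*p[:,0]/p[:,2]+c["cx"],c["fy"]*p[:,1]/p[:,2]+c["cy"]]
    T=c["tool_from_camera"]
    p=((X-obs["position"])@np.array(obs["ee_rot"])-T[:3,3])@T[:3,:3]
    r=np.hypot(p[:,0],p[:,1]);k=c["fx"]*np.arctan2(r,p[:,2])/np.maximum(r,1e-9)
    return np.c_[k*p[:,0]+c["cx"],k*p[:,1]+c["cy"]]
def place(s,P):  # s=x,y,yaw ; P local m
    c,n=np.cos(s[2]),np.sin(s[2]);P=np.atleast_2d(P)
    return np.c_[s[0]+c*P[:,0]-n*P[:,1],s[1]+n*P[:,0]+c*P[:,1],P[:,2]]
def fit(n,P,px,s0,obs=None):
    f=lambda s:(proj(n,place(s,P),obs)-px).ravel()
    r=least_squares(f,s0,loss="soft_l1",x_scale=[.01,.01,.1]);return r.x,f(r.x).reshape(-1,2)
def togo(obs,tgt,xdir=None):  # shift in tool axes (mm), roll to bring tool x to yaw xdir
    R=np.array(obs["ee_rot"]);d=1e3*R.T@(np.array(tgt)-obs["position"])
    y=np.arctan2(R[1,0],R[0,0]);return d,(None if xdir is None else -((xdir-y+np.pi)%(2*np.pi)-np.pi)),y
E
python3 - <<'E'
from h import *
P=np.array([[27,38,62],[-27,38,62],[27,-38,62],[-27,-38,62],[-150,48,8],[-150,-48,8]])/1e3
c=np.array([[188,72],[162,168],[322,112],[293,200],[103,375],[250,422]])
s,e=fit("top",P,c/5+[150,150],[.7,.2,-.2]);print("stand",s);print(e)
P=np.array([[75,0,35],[-81,0,35]])/1e3
q,e=fit("top",P,np.array([[328.75,174.6],[380,183.8]]),[.7,-.2,1.5]);print("spindle",q,e)
r=np.array([-0.075,0,.07]);print("cheek center",place(s,[0,0,.06]),"reel px",proj("top",place(s,r)))
o=arm.get_obs();print(togo(o,[*place(s,[-.12,0,.2])[0]],s[2]))
E
```

```text
stand [ 0.5999  0.1335 -0.2896]
[[ 0.2079  0.4699]
 [-0.1365 -0.1202]
 [-0.3147 -0.0145]
 [ 0.0253  1.0038]
 [-0.8674 -0.4673]
 [ 1.7487 -0.7715]]
spindle [ 0.5943 -0.3081  1.3855] [[-0.9414 -0.1137]
 [ 0.9527  0.1084]]
cheek center [[0.5999 0.1335 0.06  ]] reel px [[190.125  203.8529]]
(array([ 511.5053, -584.4328,   14.7341]), np.float64(0.7013906072967977), np.float64(0.41182103414193855))
```

Request:
servo_tool(
  deltas=[
    [-1,28,-27,0,0],
    [-1,28,-27,0,0],
    [-1,28,-27,0,0],
    [-1,28,-27,0,0],
    [-1,28,-27,0,0],
    [-1,28,-27,0,0],
    [-1,28,-27,0,0],
    [-1,28,-27,0,0],
  ],
)

```text
t: 0.82
position: [0.3692, -0.2834, 0.2146]
ee_rot: [[0.917, 0.4, 0.0], [0.4, -0.917, -0.0], [0.0, 0.0, -1.0]]
ft_force: [1.8, -0.6, 0.1]
width: 0.0949
gripper_force: 0.0
```

Request:
servo_tool(
  deltas=[
    [0,28,-27,0,0],
    [0,28,-27,0,0],
    [0,28,-27,0,0],
    [0,28,-27,0,0],
    [0,28,-27,0,0],
    [0,28,-27,0,0],
    [0,28,-27,0,0],
    [0,28,-27,0,0],
  ],
)

```text
t: 1.48
position: [0.4881, 0.0045, 0.2146]
ee_rot: [[0.916, 0.4, -0.0], [0.4, -0.916, -0.0], [-0.0, 0.0, -1.0]]
ft_force: [0.0, -0.6, 0.5]
width: 0.0495
gripper_force: 0.0
```

Request:
servo_tool(
  deltas=[
    [1,28,-27,10,0],
    [1,28,-27,10,0],
    [1,28,-27,10,0],
    [1,28,-27,10,0],
  ],
)

```text
t: 1.82
position: [0.5475, 0.1483, 0.174]
ee_rot: [[0.916, 0.4, -0.0], [0.4, -0.916, -0.0], [-0.0, 0.0, -1.0]]
ft_force: [0.2, -0.7, -0.1]
width: 0.0261
gripper_force: 0.0
```

Request:
servo_tool(
  deltas=[
    [1,0,0,0,-0.124],
    [1,0,0,0,-0.124],
    [1,0,0,0,-0.124],
    [1,0,0,0,-0.124],
    [1,0,0,0,-0.124],
    [1,0,0,0,-0.124],
    [1,0,0,0,-0.124],
    [1,0,0,0,0],
  ],
)

```text
t: 2.48
position: [0.5471, 0.1462, 0.1744]
ee_rot: [[0.281, 0.96, -0.0], [0.96, -0.281, -0.0], [-0.0, -0.0, -1.0]]
ft_force: [-0.4, 0.1, 0.6]
width: 0.0005
gripper_force: 0.0
```

```bash
python3 - <<'E'
from h import *
import pickle
o=arm.get_obs();im=arm.grab_frame("wrist");cv2.imwrite("pics/w1.png",im);pickle.dump(o,open("w1.pkl","wb"))
print(o['t'],o['position'],o['ee_rot'],o['width'])
s=[.5999,.1335,-.2896]
v=cv2.resize(im,(800,600),interpolation=cv2.INTER_CUBIC);cv2.imwrite("pics/w1v.png",v)
E
```

```text
2.4833 [0.5471 0.1462 0.1744] [[ 0.2814  0.9596 -0.0005]
 [ 0.9596 -0.2814 -0.0002]
 [-0.0003 -0.0004 -1.    ]] 0.00046158702323762516
```

View pics/w1v.png

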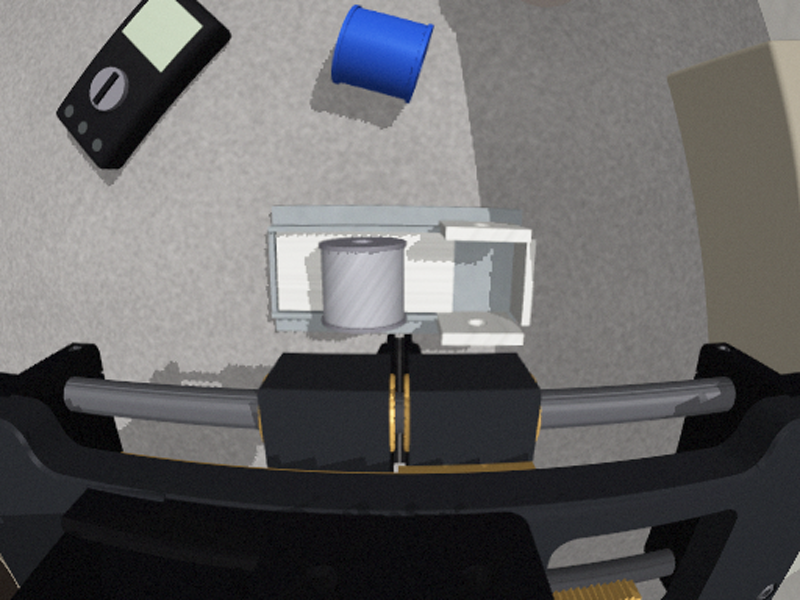

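The wrist view shows the stand. In the 800x600 view the cheek tops lie between (441,345)–(523,344) and (448,240)–(531,242). The reel spans columns 322–405, the runway end is near x 273, and the fingers are shut at (400,345).

```bash
python3 - <<'E'
from h import *
import pickle
o=pickle.load(open("w1.pkl","rb"))
P=np.array([[-27,-38,62],[27,-38,62],[-27,-30,62],[27,-30,62],[-27,30,62],[27,30,62],[-150,48,8],[-150,-48,8]])/1e3
c=np.array([[441,345],[523,344],[441,333],[524,333],[448,240],[531,242],[273,207],[276,333]])*.64
s,e=fit("wrist",P,c,[.6,.1335,-.29],o);print("stand",s);print(e)
for rx in np.arange(-.1,-.045,.01): print(rx,proj("wrist",place(s,[[rx,-.027,.07],[rx-.029,0,.041],[rx+.029,0,.041]]),o)/.64)
w=place(s,[-.14,0,.1])[0];print(togo(o,w,s[2]+np.pi/2))
E
```

```text
stand [ 0.6009  0.135  -0.2954]
[[ 0.7404 -0.0495]
 [-0.0693  0.4866]
 [ 1.0412  0.1327]
 [-0.0258  0.1848]
 [-1.4801 -0.0618]
 [-0.2508  0.1005]
 [-0.9045 -0.1006]
 [ 0.6968 -1.2512]]
-0.1 [[327.2345 331.3606]
 [290.6126 279.4624]
 [375.5524 279.9927]]
-0.09000000000000001 [[343.0224 331.6213]
 [304.9011 279.5222]
 [390.5178 280.1294]]
-0.08000000000000002 [[358.939  331.8579]
 [319.3713 279.5949]
 [405.4998 280.2792]]
-0.07000000000000002 [[374.9484 332.0694]
 [333.9981 279.6809]
 [420.4673 280.4418]]
-0.060000000000000026 [[391.0131 332.255 ]
 [348.7547 279.7802]
 [435.3893 280.6168]]
-0.05000000000000003 [[407.0949 332.4141]
 [363.6128 279.8929]
 [450.2355 280.8036]]
(array([  5.7958, -85.1563,  74.4396]), np.float64(0.01023828480877187), np.float64(1.2855908191607528))
```

Request:
servo_tool(
  deltas=[
    [1,2,-27,0,0.01],
    [1,2,-27,0,0],
    [1,2,-26,20,0],
    [1,0,0,35,0],
    [1,0,0,35,0],
    [1,0,0,30,0],
    [1,0,0,24,0],
    [1,0,0,0,0],
  ],
)

```text
t: 3.2
position: [0.4707, 0.175, 0.027]
ee_rot: [[0.301, 0.954, -0.006], [0.954, -0.301, -0.001], [-0.003, -0.005, -1.0]]
ft_force: [-0.9, 0.1, -0.3]
width: 0.0004
gripper_force: 0.0
```

Request:
servo_tool(
  deltas=[
    [1,0,6,0,0],
    [1,0,6,0,0],
    [1,0,6,0,0],
    [1,0,6,0,0],
    [1,0,6,0,0],
    [1,0,6,0,0],
    [1,0,6,0,0],
    [1,0,6,0,0],
  ],
)

```text
t: 3.87
position: [0.5191, 0.1609, 0.0308]
ee_rot: [[0.297, 0.955, 0.0], [0.955, -0.297, -0.0], [0.0, 0.0, -1.0]]
ft_force: [-0.1, 0.4, 0.2]
width: -0.0001
gripper_force: 0.0
```

Request:
servo_tool(
  deltas=[
    [1,0,6,0,0],
    [1,0,6,0,0],
    [1,0,6,0,0],
    [1,0,5,0,0],
    [1,0,5,0,0],
    [1,0,5,0,0],
    [1,0,4,0,0],
    [1,0,4,0,0],
  ],
)

```text
t: 4.53
position: [0.5579, 0.1489, 0.0306]
ee_rot: [[0.296, 0.955, -0.0], [0.955, -0.296, -0.0], [-0.0, -0.0, -1.0]]
ft_force: [-0.0, 0.5, -0.2]
width: 0.0006
gripper_force: 0.0
```

```bash
python3 - <<'E'
from h import *
o=arm.get_obs();im=arm.grab_frame("wrist");s=[.6009,.135,-.2954]
c,n=np.cos(s[2]),np.sin(s[2]);d=o['position']-[s[0],s[1],0]
print(o['t'],"tcp in stand",c*d[0]+n*d[1],-n*d[0]+c*d[1],d[2],o['ft_force'])
cv2.imwrite("pics/w2.png",cv2.resize(im[80:330,100:420],None,fx=2,fy=2))
E
```

```text
4.5333 tcp in stand -0.04522198392597427 0.0007722079236945709 0.03055187359260237 [-0.004   0.4941 -0.1908]
```

View pics/w2.png

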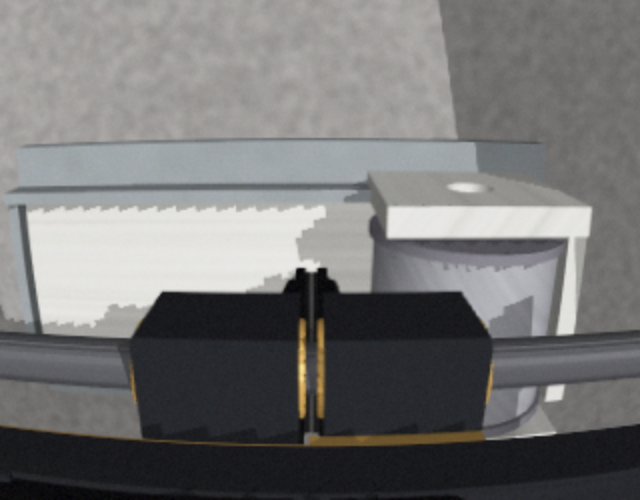

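The reel is between the cheeks near the back stop, at crop columns 373–560. I'll check it numerically against the in-cradle silhouette.

```bash
python3 - <<'E'
from h import *
o=arm.get_obs();s=[.6009,.135,-.2954]
a=np.linspace(0,2*np.pi,90)
for x,z in((0,.037),(-.004,.041),(-.01,.041),(-.006,.038)):
    f=[]
    for y in(.027,0,-.027):
        p=(proj("wrist",place(s,np.c_[x+.029*np.cos(a),0*a+y,z+.029*np.sin(a)]),o)-[100,80])*2
        f.append((p[:,0].min(),p[:,0].max(),p[:,1].max()))
    print(x,z,np.array(f).round())
print((proj("wrist",place(s,[[-.027,.03,.062],[.027,.03,.062],[-.027,.038,.062]]),o)-[100,80])*2)
E
```

```text
0 0.037 [[366. 563. 255.]
 [364. 553. 354.]
 [361. 540. 439.]]
-0.004 0.041 [[353. 556. 260.]
 [351. 545. 361.]
 [350. 533. 448.]]
-0.01 0.041 [[331. 536. 260.]
 [331. 526. 362.]
 [330. 515. 449.]]
-0.006 0.038 [[345. 545. 256.]
 [344. 535. 356.]
 [343. 524. 442.]]
[[383.5248 239.3308]
 [585.4499 237.0169]
 [384.318  207.2798]]
```

It matches x≈0, z≈37 mm, so the reel is seated. Next is the spindle: back off, lift, travel over it with the gripper opening, and look.

Request:
servo_tool(
  deltas=[
    [1,0,-5,0,0],
    [1,0,-5,-10,0],
    [1,0,0,-40,0],
    [1,0,0,-40,0],
    [1,0,0,-30,0],
    [0,-36,13,0,0],
    [0,-36,14,0,0],
    [0,-36,14,0,0],
  ],
)

```text
t: 5.25
position: [0.5543, 0.0363, 0.1521]
ee_rot: [[0.294, 0.956, 0.002], [0.956, -0.294, -0.0], [0.0, 0.002, -1.0]]
ft_force: [0.5, 0.5, 0.2]
width: 0.0151
gripper_force: 0.0
```

Request:
servo_tool(
  deltas=[
    [0,-36,14,0,0],
    [0,-36,14,0,0],
    [0,-36,14,0,0],
    [0,-36,14,0,0],
    [0,-36,14,0,0],
    [0,-36,14,0,0],
    [0,-36,14,0,0],
    [0,-36,14,0,0],
  ],
)

```text
t: 5.92
position: [0.576, -0.2727, 0.1515]
ee_rot: [[0.296, 0.955, 0.0], [0.955, -0.296, -0.0], [-0.0, 0.0, -1.0]]
ft_force: [0.5, 0.7, 0.1]
width: 0.0474
gripper_force: 0.0
```

Request:
servo_tool(
  deltas=[
    [0,-36,14,0,0],
    [0,-36,14,0,0],
    [0,0,0,10,-0.11],
    [0,0,0,0,0],
  ],
)

```text
t: 6.25
position: [0.5808, -0.3494, 0.1395]
ee_rot: [[0.187, 0.982, -0.002], [0.982, -0.187, 0.001], [0.001, -0.002, -1.0]]
ft_force: [0.7, 2.1, -0.7]
width: 0.0476
gripper_force: 0.0
```

```bash
python3 - <<'E'
from h import *
import pickle
o=arm.get_obs();im=arm.grab_frame("wrist");pickle.dump(o,open("w3.pkl","wb"))
print(o['t'],o['position'],o['ee_rot'][0],o['width'])
cv2.imwrite("pics/w3.png",cv2.resize(im[0:300,70:470],None,fx=2,fy=2,interpolation=cv2.INTER_CUBIC))
s=[.6009,.135,-.2954];top=arm.grab_frame("top");cv2.imwrite("pics/top3.png",top)
E
```

```text
6.25 [ 0.5808 -0.3494  0.1395] [ 0.1873  0.9823 -0.0018] 0.04756816456021686
```

View pics/w3.png

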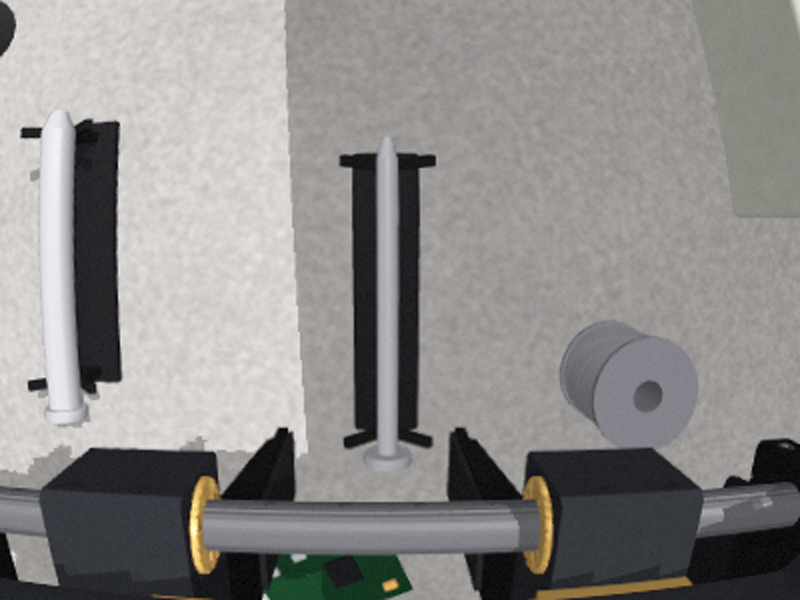

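The thin spindle lies in the rest ahead of the fingers. In the crop its tip is at (388,137), its shaft centre is column 388, and its head spans (363,457)–(412,457).

```bash
python3 - <<'E'
from h import *
import pickle
o=pickle.load(open("w3.pkl","rb"))
P=np.array([[75,0,35],[-75,12,35],[-75,-12,35]])/1e3
q,e=fit("wrist",P,np.array([[388,137],[363,456],[412,456]])/2+[70,0],[.594,-.308,1.386],o);print("spindle",q,e)
print(togo(o,place(q,[-.042,0,.016])[0],q[2]))
s=[.6009,.135,-.2954]
im=cv2.imread("pics/top3.png")
E
```

```text
spindle [ 0.5951 -0.3138  1.3849] [[-0.0001  2.1899]
 [ 0.1057 -0.548 ]
 [-0.1147 -0.6419]]
(array([ -4.3823,   7.8082, 123.4713]), np.float64(-0.0025967714909627126), np.float64(1.382346988536381))
```

Request:
servo_tool(
  deltas=[
    [0,-4,8,10,0],
    [0,0,0,30,0],
    [0,0,0,30,0],
    [0,0,0,30,0],
    [0,0,0,15,0],
    [0,0,0,8,0],
    [0,0,0,0,0],
    [1,0,0,0,0],
  ],
)

```text
t: 7.02
position: [0.5899, -0.3538, 0.0183]
ee_rot: [[0.19, 0.982, 0.001], [0.982, -0.19, -0.0], [-0.0, 0.001, -1.0]]
ft_force: [-0.5, -0.1, 0.4]
width: 0.0447
gripper_force: 0.0
```

Request:
servo_tool(
  deltas=[
    [1,0,0,0,0],
    [1,0,0,0,0],
    [1,0,0,0,0],
    [1,0,0,0,0],
    [1,0,0,0,0],
    [1,0,0,0,0],
    [1,0,0,0,0],
    [1,0,0,0,0],
  ],
)

```text
t: 7.68
position: [0.5879, -0.3539, 0.0179]
ee_rot: [[0.19, 0.982, -0.003], [0.982, -0.19, 0.001], [0.0, -0.003, -1.0]]
ft_force: [-7.9, 1.1, 6.3]
width: 0.0093
gripper_force: 30.0
```

Request:
servo_tool(
  deltas=[
    [1,0,0,-10,0],
    [1,0,0,-20,0],
    [1,0,0,-30,0],
    [1,0,0,-30,0],
    [1,0,0,-20,0],
    [1,0,0,0,0],
    [1,0,0,0,0],
  ],
)

```text
t: 8.27
position: [0.5895, -0.3543, 0.1289]
ee_rot: [[0.19, 0.982, 0.002], [0.982, -0.19, -0.001], [-0.001, 0.002, -1.0]]
ft_force: [0.6, 0.1, -2.2]
width: 0.0093
gripper_force: 30.0
```

```bash
python3 - <<'E'
from h import *
import pickle
o=arm.get_obs();im=arm.grab_frame("wrist");pickle.dump(o,open("w4.pkl","wb"))
print(o['t'],o['position'],o['ee_rot'],o['width'],o['ft_force'])
v=cv2.resize(im[0:240,170:340],None,fx=2.5,fy=2.5,interpolation=cv2.INTER_CUBIC);cv2.imwrite("pics/w4.png",v)
# nominal: spindle in tool, axis at z=-17.. tip x=75+42
for tx in(.112,.117,.122):
  for tz in(-.012,-.017,-.022):
    X=np.array(o['ee_rot'])@[tx,0,tz]+o['position'];print(tx,tz,(proj("wrist",X,o)-[170,0])*2.5)
E
```

```text
8.2667 [ 0.5895 -0.3543  0.1289] [[ 0.1899  0.9818  0.002 ]
 [ 0.9818 -0.1899 -0.0015]
 [-0.0011  0.0023 -1.    ]] 0.009282377382605162 [ 0.6113  0.0835 -2.1539]
0.112 -0.012 [[214.8853  95.3288]]
0.112 -0.017 [[214.9138  89.1234]]
0.112 -0.022 [[214.9441  82.5317]]
0.117 -0.012 [[214.8726  73.6737]]
0.117 -0.017 [[214.9003  66.8771]]
0.117 -0.022 [[214.9297  59.6652]]
0.122 -0.012 [[214.8591  52.3996]]
0.122 -0.017 [[214.8859  45.0456]]
0.122 -0.022 [[214.9143  37.2511]]
```

View pics/w4.png

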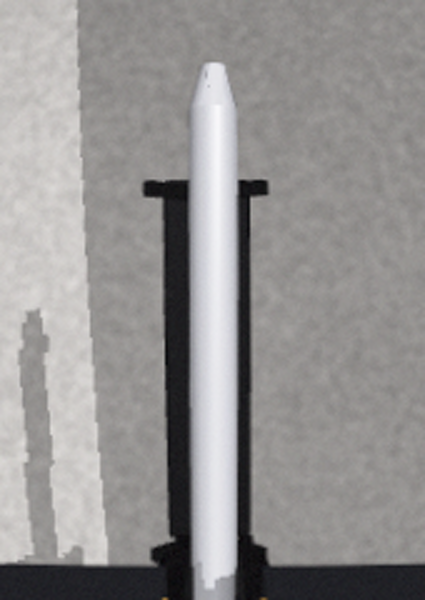

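The tip is on the tool's centre line at crop (214,63), so it is 117.5 mm ahead of the TCP and aligned with tool x. I'll carry it to in front of the collar and re-measure the cheek from there.

Request:
servo_tool(
  deltas=[
    [1,38,-12,0,0],
    [1,38,-12,0,0],
    [1,38,-12,0,0],
    [1,38,-13,0,0],
    [1,38,-13,0,0],
    [1,38,-13,0,0],
    [1,38,-13,0,0],
    [1,38,-13,0,0],
  ],
)

```text
t: 8.98
position: [0.5464, -0.0345, 0.1262]
ee_rot: [[0.19, 0.982, -0.002], [0.982, -0.19, 0.0], [-0.0, -0.002, -1.0]]
ft_force: [1.6, 0.7, -1.4]
width: 0.0092
gripper_force: 30.0
```

Request:
servo_tool(
  deltas=[
    [1,0,0,0,0.104],
    [1,0,0,0,0],
    [1,0,0,0,0],
    [1,0,0,0,0],
  ],
)

```text
t: 9.32
position: [0.5477, -0.0372, 0.1269]
ee_rot: [[0.289, 0.957, -0.001], [0.957, -0.289, -0.0], [-0.0, -0.001, -1.0]]
ft_force: [0.5, -1.0, -1.1]
width: 0.0091
gripper_force: 30.0
```

```bash
python3 - <<'E'
from h import *
import pickle
o=arm.get_obs();im=arm.grab_frame("wrist");pickle.dump(o,open("w5.pkl","wb"))
print(o['t'],o['position'],o['ee_rot'],o['width'],o['ft_force'])
v=cv2.resize(im[0:170,140:380],None,fx=3.3333,fy=3.33333,interpolation=cv2.INTER_CUBIC);cv2.imwrite("pics/w5.png",v)
s=[.6009,.135,-.2954]
P=np.array([[-27,-38,62],[27,-38,62],[-27,-30,62],[27,-30,62],[-27,30,62],[27,30,62]])/1e3
print((proj("wrist",place(s,P),o)-[140,0])*3.3333)
E
```

```text
9.3167 [ 0.5477 -0.0372  0.1269] [[ 0.2889  0.9574 -0.001 ]
 [ 0.9574 -0.2889 -0.    ]
 [-0.0003 -0.001  -1.    ]] 0.00905042349698685 [ 0.5475 -0.9922 -1.0658]
[[ 277.2395   93.4852]
 [ 504.9045   94.3128]
 [ 277.7531   63.1753]
 [ 504.4687   64.0103]
 [ 283.264  -142.4756]
 [ 499.2699 -141.6321]]
```

View pics/w5.png

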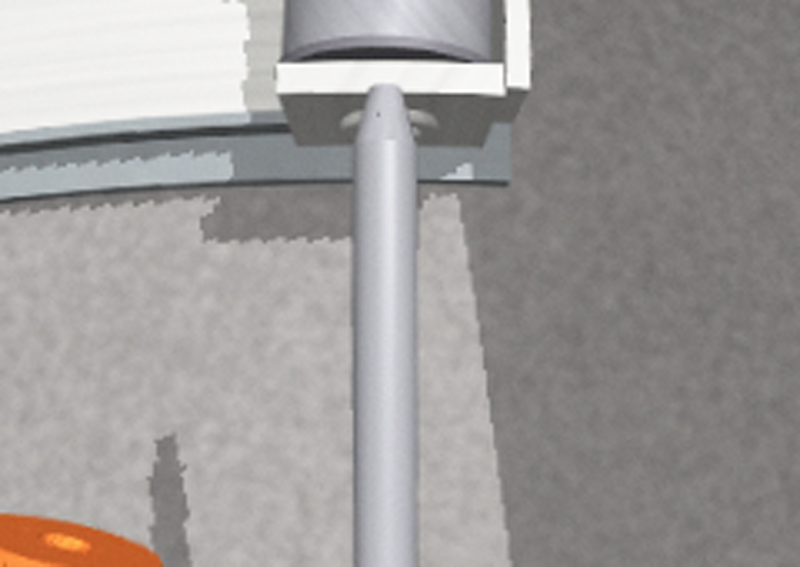

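The cheek's outer top edge is at crop (277,95)–(504,97), which matches the prediction. The tip is about 1.2 mm too low in tool y and there is a yaw trim of about 0.006 rad. I'll correct both and descend to axis height.

Request:
servo_tool(
  deltas=[
    [1,0,0.7,20,0.006],
    [1,0,0,30,0],
    [1,0,0,30,0],
    [1,0,0,18,0],
    [1,0,0,10,0],
    [1,0,0,0,0],
    [1,0,0,0,0],
    [1,0,0,0,0],
  ],
)

```text
t: 10.03
position: [0.549, -0.0371, 0.0206]
ee_rot: [[0.297, 0.955, 0.002], [0.955, -0.297, -0.0], [0.0, 0.002, -1.0]]
ft_force: [-0.6, 0.3, -0.4]
width: 0.0095
gripper_force: 30.0
```

```bash
python3 - <<'E'
from h import *
o=arm.get_obs();im=arm.grab_frame("wrist")
print(o['t'],o['position'],o['ee_rot'],o['width'],o['ft_force'])
s=[.6009,.135,-.3005]
a=cv2.resize(im[0:120,180:330],None,fx=2.6,fy=2.6,interpolation=cv2.INTER_CUBIC)
i2=arm.grab_frame("side")
c=proj("side",place(s,[0,-.06,.037]))[0].astype(int);print(c)
b=cv2.resize(i2[c[1]-40:c[1]+40,c[0]-50:c[0]+50],None,fx=3.9,fy=3.9,interpolation=cv2.INTER_CUBIC)
cv2.imwrite("pics/w6.png",np.hstack([a,b[:312,:390]]))
print((proj("wrist",place(s,[[0,-.042,.05],[0,-.042,.037],[-.027,-.038,.062],[.027,-.038,.062]]),o)-[180,0])*2.6)
X=np.array(o['ee_rot'])@[.1175,0,-.017]+o['position'];print("tip",X,(proj("wrist",X,o)-[180,0])*2.6,(proj("side",X)-c+[50,40])*3.9+[390,0])
E=place(s,[[0,-.042,.037]]);print("entry side",(proj("side",E)-c+[50,40])*3.9+[390,0])
E
```

```text
10.0333 [ 0.549  -0.0371  0.0206] [[ 0.2966  0.955   0.0016]
 [ 0.955  -0.2966 -0.0004]
 [ 0.0001  0.0016 -1.    ]] 0.009542139006717486 [-0.6042  0.3412 -0.3949]
[233 222]
[[189.9008 -46.7585]
 [190.3135 -20.4284]
 [ 36.037  -85.59  ]
 [343.3117 -86.8392]]
tip [0.5839 0.0751 0.0377] [[197.6265  67.0542]] [[588.6304 154.1119]]
entry side [[566.4032 171.7145]]
```

View pics/w6.png

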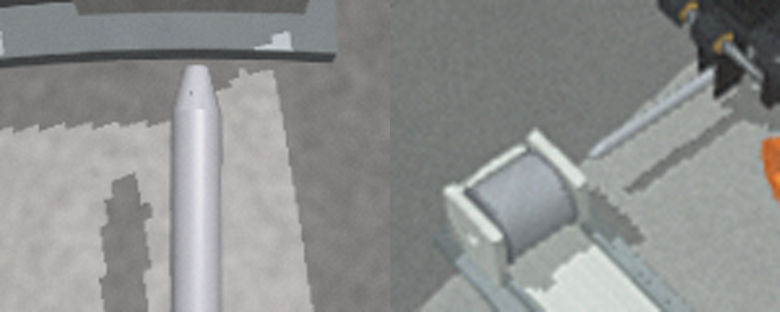

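The tip at (195,66) lines up laterally to within about 0.7 mm, and the side view shows it level with the collar. I'll insert gently and watch the force.

Request:
servo_tool(
  deltas=[
    [1,6,-0.5,0,0],
    [1,6,0,0,0],
    [1,6,0,0,0],
    [1,6,0,0,0],
    [1,5,0,0,0],
    [1,5,0,0,0],
    [1,5,0,0,0],
    [1,0,0,0,0],
  ],
)

```text
t: 10.8
position: [0.5597, 0.0017, 0.0196]
ee_rot: [[0.296, 0.955, 0.0], [0.955, -0.296, -0.0], [-0.0, 0.0, -1.0]]
ft_force: [0.7, -0.6, -1.5]
width: 0.0095
gripper_force: 30.0
```

Request:
servo_tool(
  deltas=[
    [1,5,0,0,0],
    [1,5,0,0,0],
    [1,5,0,0,0],
    [1,5,0,0,0],
    [1,5,0,0,0],
    [1,5,0,0,0],
    [1,5,0,0,0],
    [1,0,0,0,0],
  ],
)

```text
t: 11.47
position: [0.5701, 0.0351, 0.0196]
ee_rot: [[0.296, 0.955, 0.0], [0.955, -0.296, -0.0], [0.0, 0.0, -1.0]]
ft_force: [0.7, 0.2, -1.7]
width: 0.0093
gripper_force: 30.0
```

Request:
servo_tool(
  deltas=[
    [1,5,0,0,0],
    [1,5,0,0,0],
    [1,5,0,0,0],
    [1,5,0,0,0],
    [1,5,0,0,0],
    [1,5,0,0,0],
    [1,5,0,0,0],
    [1,0,0,0,0],
  ],
)

```text
t: 12.13
position: [0.5805, 0.0685, 0.0196]
ee_rot: [[0.296, 0.955, 0.0], [0.955, -0.296, -0.0], [0.0, 0.0, -1.0]]
ft_force: [0.1, -0.4, -1.5]
width: 0.0091
gripper_force: 30.0
```

Request:
servo_tool(
  deltas=[
    [1,4,0,0,0],
    [1,4,0,0,0],
    [1,2,0,0,0],
    [1,0,0,0,0],
    [1,0,0,0,0],
  ],
)

```text
t: 12.55
position: [0.5832, 0.0772, 0.0196]
ee_rot: [[0.296, 0.955, -0.0], [0.955, -0.296, -0.0], [-0.0, 0.0, -1.0]]
ft_force: [0.1, 0.3, -1.2]
width: 0.0093
gripper_force: 30.0
```

```bash
python3 - <<'E'
from h import *
o=arm.get_obs();s=[.6009,.135,-.3]
c,n=np.cos(s[2]),np.sin(s[2]);d=o['position']-[s[0],s[1],0]
print(o['t'],"tcp in stand",c*d[0]+n*d[1],-n*d[0]+c*d[1],d[2],o['ft_force'],o['torque'])
E
```

```text
12.55 tcp in stand 0.00014929586403762338 -0.06043359416502752 0.019593344532946082 [ 0.0754  0.3381 -1.2228] [-0.0477 -0.0127  0.0278]
```

No contact forces, and the tip is about 57 mm past centre, beyond the far cheek. I'll release, go behind the head, close the fingers and push it home.

Request:
servo_tool(
  deltas=[
    [0.3,0,0,0,0],
    [0.3,0,0,0,0],
    [0.3,0,0,0,0],
    [0.3,0,0,0,0],
    [0.3,0,0,-10,0],
    [0.3,0,0,-25,0],
    [0.3,0,0,-30,0],
    [0.3,0,0,0,0],
  ],
)

```text
t: 13.22
position: [0.5853, 0.0773, 0.09]
ee_rot: [[0.296, 0.955, 0.007], [0.955, -0.296, 0.0], [0.002, 0.007, -1.0]]
ft_force: [1.3, -0.5, 0.5]
width: 0.0333
gripper_force: 0.0
```

Request:
servo_tool(
  deltas=[
    [1,-30,0,0,0],
    [1,-30,0,0,0],
    [1,0,0,0,0],
    [1,0,0,0,0],
    [1,0,0,0,0],
    [1,0,0,30,0],
    [1,0,0,32,0],
    [1,0,0,0,0],
  ],
)

```text
t: 13.88
position: [0.5634, 0.0209, 0.0185]
ee_rot: [[0.296, 0.955, -0.006], [0.955, -0.296, 0.0], [-0.001, -0.006, -1.0]]
ft_force: [-1.1, 1.5, -0.4]
width: 0.0004
gripper_force: 0.0
```

```bash
python3 - <<'E'
from h import *
o=arm.get_obs();s=[.6009,.135,-.3]
c,n=np.cos(s[2]),np.sin(s[2]);d=o['position']-[s[0],s[1],0]
print(o['t'],"tcp in stand",c*d[0]+n*d[1],-n*d[0]+c*d[1],d[2],o['ft_force'],o['width'])
i2=arm.grab_frame("side");q=proj("side",place(s,[0,-.03,.037]))[0].astype(int)
a=cv2.resize(i2[q[1]-60:q[1]+60,q[0]-80:q[0]+80],None,fx=2.5,fy=2.5,interpolation=cv2.INTER_CUBIC)
i3=arm.grab_frame("wrist");b=cv2.resize(i3[0:240,100:420],None,fx=1.25,fy=1.25)
cv2.imwrite("pics/w7.png",np.hstack([a,b]))
E
```

```text
13.8833 tcp in stand -0.0021473992111673487 -0.12011141491072377 0.018472372705714547 [-1.1036  1.4727 -0.3696] 0.0003569709431085143
```

View pics/w7.png

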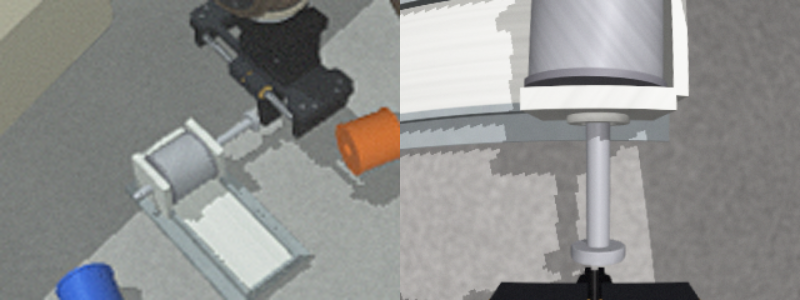

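The spindle is through both cheeks: its tip shows at left (142,190) and its head is at right (598,250), just ahead of the closed fingers. Pushing.

Request:
servo_tool(
  deltas=[
    [1,6,0,0,0],
    [1,6,0,0,0],
    [1,6,0,0,0],
    [1,6,0,0,0],
    [1,6,0,0,0],
    [1,6,0,0,0],
    [1,6,0,0,0],
    [1,6,0,0,0],
  ],
)

```text
t: 14.65
position: [0.5799, 0.0663, 0.0227]
ee_rot: [[0.296, 0.955, 0.0], [0.955, -0.296, -0.0], [-0.0, 0.0, -1.0]]
ft_force: [0.2, -2.3, 0.0]
width: 0.0004
gripper_force: 0.8
```

Request:
servo_tool(
  deltas=[
    [1,3,0,0,0],
    [1,3,0,0,0],
    [1,2,0,0,0],
    [1,2,0,0,0],
    [1,1,0,0,0],
    [1,0,0,0,0],
  ],
)

```text
t: 15.15
position: [0.5829, 0.0763, 0.0226]
ee_rot: [[0.297, 0.955, -0.0], [0.955, -0.297, 0.0], [-0.0, -0.0, -1.0]]
ft_force: [0.0, 0.2, -0.5]
width: 0.0003
gripper_force: 0.0
```

Request:
servo_tool(
  deltas=[
    [1,1,0,0,0],
    [1,1,0,0,0],
    [1,1,0,0,0],
    [1,0,0,0,0],
  ],
)

```text
t: 15.48
position: [0.5835, 0.0781, 0.0226]
ee_rot: [[0.296, 0.955, -0.001], [0.955, -0.296, -0.001], [-0.001, -0.001, -1.0]]
ft_force: [-1.8, -9.0, 1.6]
width: 0.0006
gripper_force: 4.7
```

A 9 N reaction shows the head is seated on the collar. I'll back off and check.

Request:
servo_tool(
  deltas=[
    [1,-5,0,0,0],
    [1,-20,0,0,0],
    [1,-20,0,0,0],
    [1,0,0,-40,0],
    [1,0,0,-40,0],
    [1,0,0,-20,0],
    [1,0,0,0,0],
    [1,0,0,0,0],
  ],
)

```text
t: 16.15
position: [0.5707, 0.0361, 0.1235]
ee_rot: [[0.297, 0.955, 0.002], [0.955, -0.297, -0.0], [0.001, 0.002, -1.0]]
ft_force: [-0.5, 0.4, -1.1]
width: 0.0002
gripper_force: 0.0
```

```bash
python3 - <<'E'
from h import *
o=arm.get_obs();s=[.6009,.135,-.3]
print(o['t'],o['position'],o['ft_force'])
i3=arm.grab_frame("wrist");cv2.imwrite("pics/w8.png",cv2.resize(i3[0:220,130:380],None,fx=2.5,fy=2.5,interpolation=cv2.INTER_CUBIC))
P=np.array([[0,-42,49],[0,-48,47],[0,108,35]])/1e3
print((proj("wrist",place(s,P),o)-[130,0])*2.5)
E
```

```text
16.15 [0.5707 0.0361 0.1235] [-0.5096  0.355  -1.0611]
[[312.838  316.4052]
 [312.8595 334.2825]
 [312.2508 -79.9492]]
```

View pics/w8.png

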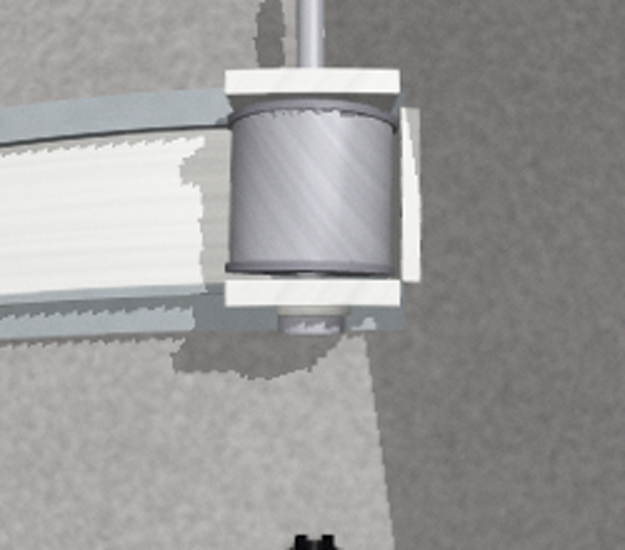

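The head is flush on the collar at (312,325), the shaft passes through the reel and the far cheek, and the gripper is clear. Handing in.

```bash
python3 -c "
from workcell import arm
print(arm.job_done())"
```

```text
the job is handed in; nothing more can be done
None
```

The reel is in the cradle and the thin spindle is threaded from the collar side with its head flush on the collar; I handed the job in after about 16 s of robot time, and no verdict was returned.

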